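# Close up the cutlery chest

## Robot

A 7-joint arm with a two-finger parallel gripper is mounted at the origin on the work surface. World frame = base frame: x ahead of the robot, y to its left, z up, the work surface at z = 0. Lengths are in mm, angles in rad, forces in N, time in s.
With the tool pointing down it reaches from about 375 to 925 mm from the base axis. Payload 3.1 kg.
Tool frame: the origin (TCP) lies on the centre line of the jaws, within the pads' length; the fingertips stand 19 mm ahead of it and the grasp point (between the pads) is the TCP (r.tcp_to_tips is the distance from the TCP to the fingertips, in mm); z points along the fingers, y is the line along which they close (so a half turn about z gives the same grasp; the last joint's range is limited). The gripper opens to 85 mm and grips with 20 to 120 N. Pads are 22 mm wide; open, the fingers measure 114 mm over their backs; the gripper's body (76 mm by 85 mm) begins 54 mm behind the grasp point. The pads swing forward as they close: fully open they stand 13 mm farther back than shut.
Start: joints at [-1.393, 0.383, 0.044, 1.598, -0.018, 1.161, -0.05], TCP at [176.983, 625.444, 215.469] pointing down, gripper open.
Joint ranges: [-2.61, 2.61], [-0.41, 2.15], [-1.48, 1.57], [0, 2.5], [-1.57, 4.71], [0.05, 1.97], [-2.85, 2.85]. Speed limits (rad/s): [2.79, 2.79, 3.14, 3.14, 3.14, 3.14, 3.14].

## Interface

Orientations are given as a rotation vector (axis times angle).
In Python, from bench import r gives the robot as it stands.
- The arm moves only by the shell command python3 -m handwheel 'ROWS' [FORCE]. ROWS is a JSON object of lists of equal length, an entry for each row: "slide": the shift along the world's x, y, z as a fraction of full scale, a list of three; "rotation": the turn, a rotation vector about the world's x, y, z as a fraction of full scale, a list of three; "grip": the opening, from -1 (shut) to 1 (fully open). A call has 1 to 12 rows; each row shifts and turns the commanded pose from where the row before left it; what a row does not reach is not made up. Full scale, the value 1, is 4 cm for a shift and pi rad for a turn. A row lasts 1/10 s, in which the tool goes at most 50 mm and 8.59 degrees, less where a joint would pass 70% of its speed; a pose out of reach is approached as far as the arm can. A call with a number of a shift or a turn outside -1 to 1 is refused whole. A call with a gripper value outside its range is refused whole. The fingers move at their own pace and stop on an object; FORCE is the grip in N (left out, the last holds). Time passes only in rows, so rows that do not move let the fingers close. It gives the time, the measured TCP pose, the force, the opening and the grip force at its end, in the units of the state.
- r.get_obs(): the state, without advancing time (a new reading comes with each control period).
- r.camera(name): name is "side" or "top" or "wrist"; returns a dict with "image" (420x560x3 uint8, blue, green, red), "camera_matrix" (3x3 intrinsics, pixels), "k1" (the pictures are not rectified: a ray, as slopes to the right and down, at radius r is drawn at 1 + k1 r^2 times it, then the intrinsics apply), "camera_from_world" (4x4, takes a point from world to camera coordinates). Camera axes: x right, y up, looking along -z (the intrinsics and any distortion apply to the point x, -y, -z); pixel columns grow to the right and rows downward; lengths in mm; the calibration is good to about 2 mm. A picture is of the moment at which its call begins. There is no depth.
- r.sign_off(): hands the job in; it is judged then, once.
Trained networks look in the newest picture that a camera, given by its name, has taken for a name from the list of things; names that differ only in an ending like _2 or _b are one class to them, and where a whole thing is asked for, a point or a joint stands for the part that bears it (a point fixed in the world has none). Each returns a list of dicts, best first, with "p" (0 to 1); they miss things now and then, are a little off and sometimes report something else, mostly with a low value. They report only what shows in the picture. A call takes as long as a camera call.
- r.search_frame(thing, camera): "extent" ([centre column, centre row, width, height] in pixels, round what is visible of it).
- r.pinpoint(thing, camera): "position" ([row, column] in pixels: a listed point, or the origin of a listed thing).
The state is a dict: "clock": time; "qpos": joint angles; "qd": joint speeds; "tau": joint torques, N m; "ee_pos": TCP position; "eef_rot": TCP orientation; "contact_force": force on the tool from outside, world axes, zero at the start; "wrist_torque": the same for the moment, N m; "finger_gap": finger opening in mm; "gripper_force": force on a finger pad.
Only numpy, scipy, OpenCV 4.12 (cv2) and the standard library are available. Lean on these libraries where they do the work, as an engineer would, in place of code of your own. Each camera call takes 0.05 s, during which the arm holds its last target. There are 200 camera calls.

## Task

The meal is laid out, so close up the wooden cutlery chest with your fingertips: push its drawer fully home and swing its lid down until it lies flat on the chest. Do not slam either part, do not lift the chest or shove it out of place, and leave the jar, the mug and the bread roll alone.

Things in the scene. Friction and masses are not known exactly. Their poses are not given: they have to be found in the camera images.
- chest: Loose plywood cutlery chest, 3 to 4 kg in all, 260 mm front to back (x), 220 mm wide (y), 75 mm high without lid; drawer in the lower front, open tray 24 mm deep above. Origin: centre of its underside. Its +x points from the drawer front to the hinged back (the drawer goes in along +x), z up. It stands sideways: the drawer front faces the robot's right (world -y), give or take 0.35 rad.
- drawer (a joint): How far the drawer is out, m: 0 = fully home (hard stop), at most 0.14. Slides along the chest's x with about 2 N of friction, stays where left. Its front is a board 200 mm wide, 34 mm high, lower edge 10 mm above the table; when home its outer face is flush with the chest's front.
- drawer_knob (a point): Centre of the flat outer end of the drawer's steel knob, a disc 22 mm in diameter on a short neck at the middle of the drawer front, 28 mm above the table; the end stands 18 mm out from the drawer's front face. Moves with the drawer.
- lid (a joint): Angle of the lid, rad: 0 = shut, flat on the chest's rim (hard stop); 1.57 = upright; at most 1.85 (leaning back). The hinge is stiff: the lid stays at any angle and does not fall shut; 0.8 N m of friction, lid 0.4 kg, so up to about 6 N at 200 mm from the hinge turn it.
- lid_hinge (a point): On the hinge line, mid-width: back top edge of the chest, 75 mm above the table. The hinge line runs along the chest's y. The lid is a plain panel 264 mm long from the hinge, 222 mm wide, 10 mm thick, no handle; the hinge line lies in its underside, so its outer face (top when shut) is 10 mm from that line.
- lid_edge (a point): Middle of the lid's free edge, on its outer face: 264 mm from the hinge line. The outer face looks to the back of the chest (chest +x) while the lid stands upright. Moves with the lid.
- jar: Bystander: amber glass jar with a dark lid, 68 mm in diameter, 100 mm high, loose. Origin: centre of its underside.
- mug: Bystander: white mug, 80 mm in diameter, 90 mm high, handle at its +y, loose. Origin: centre of its underside.
- roll: Bystander: bread roll, 84 mm in diameter, 47 mm high, loose. Origin: centre of its underside.

How it is judged:
By the outcome, as a careful person would: the job done as asked, in the order asked, and still so for the second after the job is handed in, with the robot touching nothing.
It also fails if it takes over 58 s, if anything falls off the work surface, if the arm or the gripper's body presses on something with over 40 N, if the wrist force passes 120 N, or if a joint passes its speed limit or range.

## Working session

There is one attempt and no reset: what is moved stays moved. The work goes in short steps, Python scripts to look and compute and a shell command to move; the robot and the scene stay as the last step left them, time stands still between calls to the robot, and variables do not carry over. Pictures are saved under pics/ and viewed, at most 10 in all, crops included, and the job is handed in when it is done.

```bash
mkdir -p pics; ls
cat > h.py <<'E'
import numpy as np, cv2
from bench import r
def ray(c,px):  # px (col,row) -> origin, dir world
    K=c["camera_matrix"];T=np.array(c["camera_from_world"]);k=c["k1"]
    d=cv2.undistortPoints(np.array([[px]],float),np.array(K,float),np.array([k,0,0,0.]))[0,0]
    R=T[:3,:3];v=R.T@np.array([d[0],-d[1],-1.]);return -R.T@T[:3,3],v/np.linalg.norm(v)
def onz(c,px,z):
    o,v=ray(c,px);return o+v*(z-o[2])/v[2]
def proj(c,P):
    T=np.array(c["camera_from_world"]);p=T[:3,:3]@np.array(P,float)+T[:3,3]
    q=np.array([p[0],-p[1],-p[2]]);return cv2.projectPoints(q.reshape(1,1,3),np.zeros(3),np.zeros(3),np.array(c["camera_matrix"],float),np.array([c["k1"],0,0,0.]))[0].ravel()
E
python3 - <<'E'
from h import *
np.set_printoptions(precision=1,suppress=True)
ims=[]
for n in ["side","top"]:
    c=r.camera(n);ims.append(c["image"]);cv2.imwrite(f"pics/{n}0.png",c["image"])
    print(n,onz(c,(280,210),0),-np.array(c["camera_from_world"])[:3,:3].T@np.array(c["camera_from_world"])[:3,3])
    for t,z in [("drawer_knob",28),("lid_hinge",75),("lid_edge",0),("chest",0),("jar",0),("mug",0),("roll",0)]:
        for d in r.pinpoint(t,n)[:2]:
            print(t,d["p"],np.array(d["position"]),onz(c,d["position"][::-1],z))
o=r.get_obs();print(o)
E
```

```text
pics
side [633.5  73.6   0. ] [-134.4 -983.8 1097.1]
drawer_knob 0.83 [259.2 318.5] [ 572.9 -204.8   28. ]
drawer_knob 0.41 [298.6 390.8] [ 638.4 -442.7   28. ]
lid_hinge 0.97 [189.1 253.3] [572.6 141.5  75. ]
lid_edge 0.72 [117.9 250.3] [897.8 659.5   0. ]
chest 0.73 [225.6 274.4] [571.9  20.    0. ]
jar 0.82 [298.4 394.1] [ 666.8 -433.8    0. ]
jar 0.44 [225.3 273.6] [570.6  22.7   0. ]
mug 0.17 [180.5 186.7] [454.4 412.8   0. ]
roll 0.64 [180.7 189. ] [460.7 406.6   0. ]
top [585.2  -0.4   0. ] [ 262.4  -13.5 1415.5]
drawer_knob 0.59 [216.5 346.5] [ 565.2 -185.    28. ]
lid_hinge 0.66 [206.  223.4] [575.1 150.9  75. ]
lid_hinge 0.26 [188.9 432.3] [ 637.7 -413.    75. ]
lid_edge 0.77 [180.7 211.6] [666.1 197.9   0. ]
chest 0.93 [217.2 272.5] [563.8  20.1   0. ]
jar 0.69 [190.8 433.6] [ 653.2 -438.9    0. ]
mug 0.56 [188.  135.9] [638.9 414.1   0. ]
roll 0.7 [252.4 133.8] [453.4 403.4   0. ]
{'clock': 0.8, 'qpos': array([-1.4,  0.4,  0. ,  1.6, -0. ,  1.2, -0. ]), 'qd': array([ 0., -0.,  0., -0., -0., -0., -0.]), 'tau': array([ -0. , -43.3,   1. , -25. ,   0. ,   0. ,   0. ]), 'ee_pos': array([177. , 625.5, 215.5]), 'eef_rot': array([-0.4, -3.1, -0. ]), 'contact_force': array([-0.3,  0.2, -0.1]), 'wrist_torque': array([ 0. , -0.1,  0. ]), 'gripper_force': 0.0, 'finger_gap': 85.38259676348677}
```

```bash
python3 -m handwheel --help 2>&1 | head -20
```

```text
invalid input: not JSON, or not a number
```

View pics/side0.png

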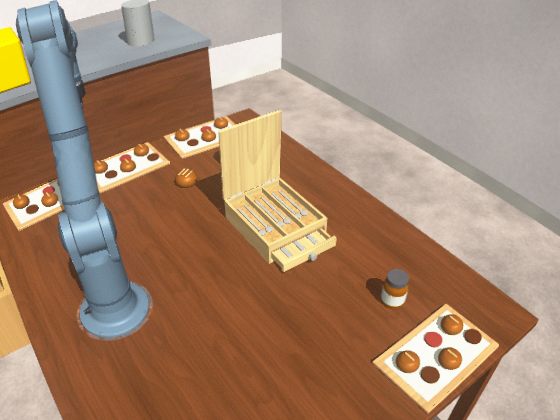

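View pics/top0.png

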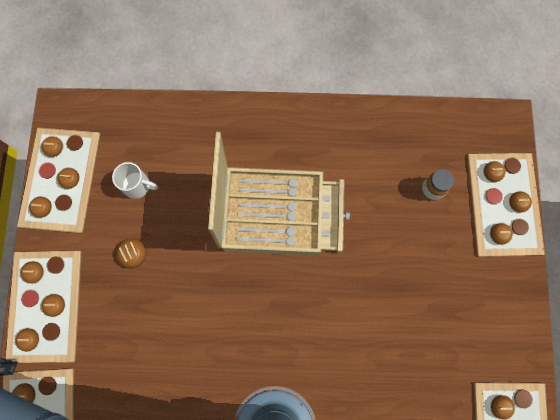

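The lid stands about upright, with its edge at (218,135)–(213,243) in the top view. The drawer is partly out, with the knob at (313,257) in side and (348,216) in top. Next I fit a pose model to the detections.

```bash
cat > fit.py <<'E'
from h import *
from scipy.optimize import least_squares
def pts(p):
    x,y,yaw,d,a=p; u=np.array([np.cos(yaw),np.sin(yaw),0]);z=np.array([0,0,1.]);o=np.array([x,y,0])
    h=o+130*u+75*z
    return dict(chest=o,drawer_knob=o-(148+d)*u+28*z,lid_hinge=h,lid_edge=h-u*(264*np.cos(a)-10*np.sin(a))+z*(264*np.sin(a)+10*np.cos(a)))
def corners(p):
    x,y,yaw,d,a=p; q=pts(p); v=np.array([-np.sin(yaw),np.cos(yaw),0]);u=np.array([np.cos(yaw),np.sin(yaw),0])
    D=q["drawer_knob"]+18*u
    D[2]=44
    F=q["chest"]-130*u; F[2]=75
    return [q["lid_edge"]+111*v,q["lid_edge"]-111*v,D+100*v,D-100*v,F+110*v,F-110*v,q["lid_hinge"]+110*v,q["lid_hinge"]-110*v,q["drawer_knob"]]
def observe(names=("side","top")):
    cs={};ob=[]
    for n in names:
        cs[n]=r.camera(n)
        for t in ("chest","drawer_knob","lid_hinge","lid_edge"):
            L=r.pinpoint(t,n)
            if L: ob.append((n,t,L[0]["position"][::-1],L[0]["p"]))
    return cs,ob
def solve(cs,ob,p0):
    f=lambda p:np.ravel([(proj(cs[n],pts(p)[t])-px)*w**.5 for n,t,px,w in ob])
    s=least_squares(f,p0,loss="soft_l1",x_scale=[10,10,.05,10,.05]);return s.x,f(s.x).reshape(-1,2)
def draw(cs,n,p,box,k,fn):
    x0,y0,w,h=box; im=cv2.resize(cs[n]["image"][y0:y0+h,x0:x0+w],None,fx=k,fy=k,interpolation=cv2.INTER_CUBIC)
    for P in corners(p):
        q=((proj(cs[n],P)-[x0,y0]+.5)*k).astype(int);cv2.circle(im,tuple(map(int,q)),4,(0,0,255),1)
    return im
E
python3 - <<'E'
from fit import *
np.set_printoptions(precision=2,suppress=True)
cs,ob=observe();p,e=solve(cs,ob,[570,20,1.57,60,1.57])
print(p);[print(o[:2],o[2],v) for o,v in zip(ob,e)]
a=draw(cs,"side",p,(205,100,150,180),3,0);b=draw(cs,"top",p,(200,125,160,135),2,0)
b=cv2.resize(b,(340,int(b.shape[0]*340/b.shape[1])));b=draw(cs,"top",p,(200,125,160,135),2,0)
H=a.shape[0];b2=np.zeros((H,b.shape[1],3),np.uint8);b2[:b.shape[0]]=b
cv2.imwrite("pics/f.png",np.hstack([a,b2]));print(a.shape,b2.shape)
E
```

```text
[571.33  21.34   1.54  65.25   1.54]
('side', 'chest') [273.3, 223.2] [0.68 2.09]
('side', 'drawer_knob') [316.8, 258.4] [-3.22 -0.49]
('side', 'lid_hinge') [255.2, 189.1] [-2.28 -1.46]
('side', 'lid_edge') [249.6, 116.2] [-0.23  1.43]
('top', 'chest') [273.8, 215.4] [-1.61 -0.8 ]
('top', 'drawer_knob') [347.5, 217.2] [ 1.4 -0.3]
('top', 'lid_hinge') [211.9, 179.2] [ 8.67 20.26]
('top', 'lid_edge') [209.5, 179.8] [-0.09 -1.72]
(540, 450, 3) (540, 320, 3)
```

View pics/f.png

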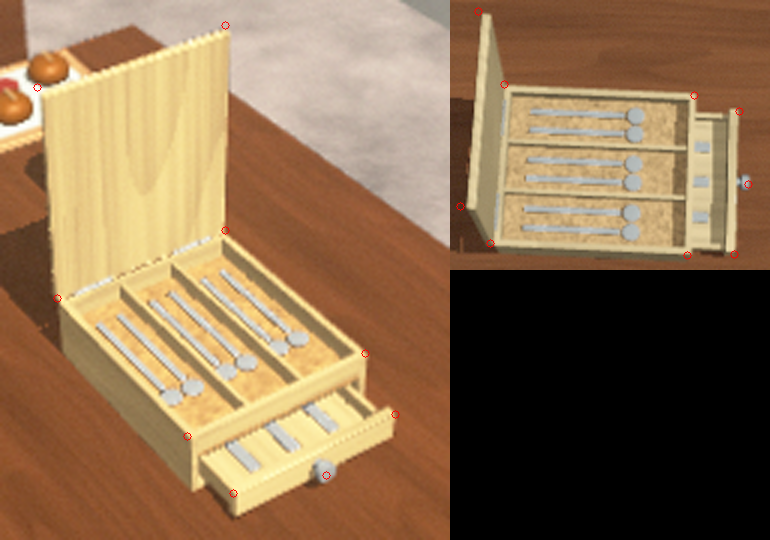

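The model overlay matches the chest to within a few px. I refine it using corners read off this crop.

Run:
```python
from fit import *
np.set_printoptions(precision=2,suppress=True)
cs={n:r.camera(n) for n in("side","top")}
S=[(44,95),(229,28),(237,500),(395,418),(192,434),(367,356),None,None,(324,472)]
Tt=[(20,207),(34,13),(284,256),(290,110),(238,253),(244,95),None,None,(300,183)]
O=[("side",i,np.array(q)/3+[205,100]-.5) for i,q in enumerate(S) if q]+[("top",i,np.array(q)/2+[200,125]-.5) for i,q in enumerate(Tt) if q]
f=lambda p:np.ravel([proj(cs[n],corners(p)[i])-q for n,i,q in O])
s=least_squares(f,[571,21,1.54,65,1.54],loss="soft_l1",x_scale=[10,10,.05,10,.05])
print(s.x,f(s.x).reshape(-1,2).round(1).tolist());[print(k,v) for k,v in pts(s.x).items()]
from scipy.spatial.transform import Rotation as R
print(R.from_rotvec(r.get_obs()["eef_rot"]).as_matrix())
```

```text
[571.56  20.98   1.54  65.38   1.51] [[-0.7, -0.9], [0.1, 0.4], [-0.5, -2.0], [0.4, -1.4], [-0.9, 0.7], [-0.3, -1.0], [1.5, 0.9], [-0.4, 0.3], [1.0, -0.4], [0.8, -1.5], [-0.2, 0.2], [0.3, 0.8], [0.3, -0.3], [-0.3, 0.3]]
chest [571.56  20.98   0.  ]
drawer_knob [ 565.84 -192.32   28.  ]
lid_hinge [575.04 150.94  75.  ]
lid_edge [574.85 143.68 339.09]
[[-0.96  0.27 -0.  ]
 [ 0.27  0.96 -0.  ]
 [ 0.   -0.   -1.  ]]
```

```bash
python3 -m handwheel '{"slide":[[0.4,-0.9,0.5],[0.4,-0.9,0.5],[0.4,-0.9,0.5],[0.4,-0.9,0.5],[0.4,-0.9,0.5],[0.4,-0.9,0.5],[0.4,-0.9,0.5],[0.4,-0.9,0.5],[0.4,-0.9,0.5],[0.4,-0.9,0.5],[0.4,-0.9,0],[0.4,-0.9,0]],"rotation":[[0,0,0.04],[0,0,0.037],[0,0,0],[0,0,0],[0,0,0],[0,0,0],[0,0,0],[0,0,0],[0,0,0],[0,0,0],[0,0,0],[0,0,0]],"grip":[-1,-1,-1,-1,-1,-1,-1,-1,-1,-1,-1,-1]}' 20
```

```text
clock: 2.6
ee_pos: [369.9, 191.9, 416.7]
eef_rot: [0.053, 3.139, 0.004]
contact_force: [1.4, 0.3, 0.8]
finger_gap: -0.1
gripper_force: 0.0
```

```bash
python3 -m handwheel '{"slide":[[0.4,-0.98,0],[0.4,-0.98,0],[0.4,-0.98,0],[0.4,-0.98,0],[0.4,-0.98,0],[0.4,-0.98,0],[0.4,-0.98,0],[0.4,-0.98,0],[0.4,-0.98,-0.5],[0.4,-0.98,-0.5],[0.4,-0.98,-0.5],[0.4,-0.9,-0.5]],"rotation":[[0,0,0],[0,0,0],[0,0,0],[0,0,0],[0,0,0],[0,0,0],[0,0,0],[0,0,0],[0,0,0],[0,0,0],[0,0,0],[0,0,0]],"grip":[-1,-1,-1,-1,-1,-1,-1,-1,-1,-1,-1,-1]}' 20; python3 -c "
from h import r;print(r.get_obs()['qpos'].round(2))"
```

```text
clock: 3.8
ee_pos: [561.9, -275.2, 334.5]
eef_rot: [-0.052, -3.141, 0.001]
contact_force: [0.6, 0.0, 2.2]
finger_gap: 0.2
gripper_force: 0.0
[-0.39  0.39  1.03  1.54 -0.34  1.4   2.21]
```

```bash
python3 -c "
from h import r;print(r.tcp_to_tips)"; python3 -m handwheel '{"slide":[[0,0,-0.9],[0,0,-1],[0,0,-1],[0,0,-1],[0,0,-1],[0,0,-1],[0.1,0,-0.4],[0,0,0]],"rotation":[[0,0,0],[0,0,0],[0,0,0],[0,0,0],[0,0,0],[0,0,0],[0,0,0],[0,0,0]],"grip":[-1,-1,-1,-1,-1,-1,-1,-1]}' 20
python3 - <<'E'
from h import *
for n in("top","side"):
    cv2.imwrite(f"pics/k_{n}.png",0);
E
python3 - <<'E'
from h import *
a=[cv2.resize(r.camera(n)["image"][y:y+130,x:x+130],None,fx=3,fy=3) for n,x,y in(("top",290,150),("side",260,180))]
cv2.imwrite("pics/k.png",np.hstack(a))
E
```

```text
19.0
clock: 4.6
ee_pos: [564.1, -272.1, 81.0]
eef_rot: [-0.051, -3.137, -0.003]
contact_force: [-0.3, 1.1, 0.2]
finger_gap: 0.2
gripper_force: 0.0[ WARN:0@0.238] global loadsave.cpp:1063 imwrite_ Unsupported depth image for selected encoder is fallbacked to CV_8U.
```

View pics/k.png

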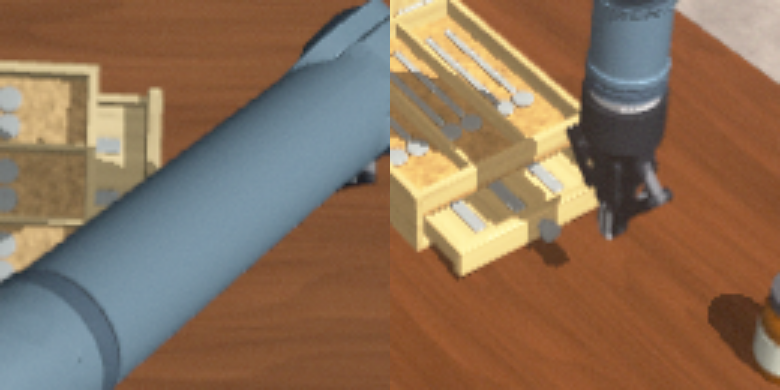

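The finger stands about 60 mm in front of the knob. I tilt the tool so that its body leans away from the chest, and lower it to knob height.

```bash
python3 -m handwheel '{"slide":[[0.1,-0.1,-0.2],[0,-0.1,-0.2],[0,-0.1,-0.3],[0,0,-0.3],[0,0,0]],"rotation":[[0.045,0,0],[0.045,0,0],[0.045,0,0],[0.045,0,0],[0,0,0]],"grip":[-1,-1,-1,-1,-1]}' 20
```

```text
clock: 5.2
ee_pos: [564.2, -293.8, 40.3]
eef_rot: [-0.068, -3.005, -0.867]
contact_force: [-0.7, -0.8, -1.4]
finger_gap: 0.3
gripper_force: 0.0
```

```bash
python3 -m handwheel '{"slide":[[0.02,0.4,0.02],[0.02,0.4,0.02],[0,0.3,0.02],[0,0.3,0],[0,0.2,0],[0,0.15,0],[0,0.12,0],[0,0.12,0],[0,0.12,0],[0,0.12,0]],"rotation":[[0,0,0],[0,0,0],[0,0,0],[0,0,0],[0,0,0],[0,0,0],[0,0,0],[0,0,0],[0,0,0],[0,0,0]],"grip":[-1,-1,-1,-1,-1,-1,-1,-1,-1,-1]}' 20
```

```text
clock: 6.2
ee_pos: [570.4, -196.8, 45.7]
eef_rot: [-0.052, -3.007, -0.873]
contact_force: [-0.1, -0.6, -0.5]
finger_gap: -0.1
gripper_force: 0.0
```

```bash
python3 -m handwheel '{"slide":[[-0.05,0.1,-0.02],[-0.05,0.1,-0.02],[0,0.1,0],[0,0.1,0]],"rotation":[[0,0,0],[0,0,0],[0,0,0],[0,0,0]],"grip":[-1,-1,-1,-1]}' 20
python3 - <<'E'
from h import *
a=[cv2.resize(r.camera(n)["image"][y:y+130,x:x+130],None,fx=3,fy=3) for n,x,y in(("top",290,150),("side",260,180))]
cv2.imwrite("pics/k2.png",np.hstack(a))
E
```

```text
clock: 6.6
ee_pos: [566.4, -180.4, 44.2]
eef_rot: [-0.052, -3.007, -0.874]
contact_force: [1.0, 0.9, -0.3]
finger_gap: 0.1
gripper_force: 0.0
```

View pics/k2.png

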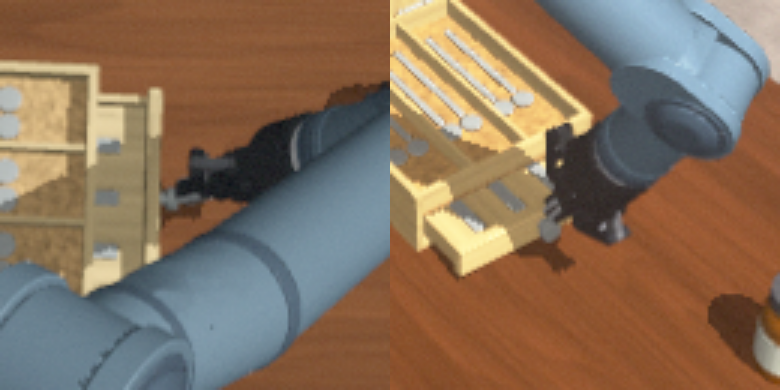

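Run:
```python
from h import *
from scipy.spatial.transform import Rotation as R
o=r.get_obs();M=R.from_rotvec(o["eef_rot"]).as_matrix();tip=o["ee_pos"]+19*M[:,2]
print(tip,M.round(2).tolist(),o["contact_force"])
ims=[]
for n in("top","side"):
    c=r.camera(n)
    im=c["image"].copy();x,y=(290,150) if n=="top" else (260,180)
    im=cv2.resize(im[y:y+130,x:x+130],None,fx=3,fy=3)
    for P,col in((tip,(0,0,255)),(o["ee_pos"],(0,255,0)),((566,-192,28),(255,0,0))):
        q=(proj(c,P)-[x,y]+.5)*3;cv2.circle(im,(int(q[0]),int(q[1])),3,col,1);print(n,q)
    ims.append(im)
    for d in r.pinpoint("drawer_knob",n)[:1]:print(d,onz(c,d["position"][::-1],28))
cv2.imwrite("pics/k3.png",np.hstack(ims))
```

```text
[ 566.73887789 -169.35979574   28.28518544] [[-1.0, 0.03, -0.0], [0.03, 0.84, 0.54], [0.02, 0.54, -0.84]] [-0.57505593  0.30702803 -0.23468766]
top [154.13487915 198.86709389]
top [167.27983959 195.42498786]
top [178.62565771 200.34273351]
{'position': [216.4, 347.4], 'p': 0.81} [ 565.54433068 -187.45123567   28.        ]
side [149.88756267 221.06013824]
side [156.92434522 215.4794917 ]
side [163.44904217 234.58133149]
{'position': [256.9, 317.1], 'p': 0.98} [ 575.62459481 -194.90309954   28.        ]
```

View pics/k3.png

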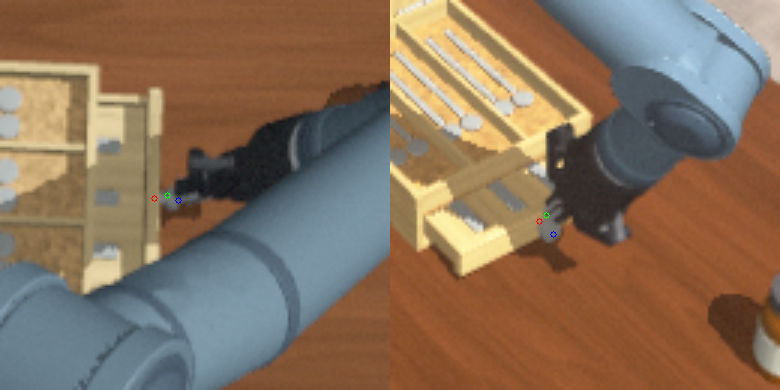

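The marked tip (red) lands ahead of the visible fingers, which seem to sit above the knob. I zoom in, with the wrist view alongside.

Run:
```python
from h import *
c=r.camera("side");a=cv2.resize(c["image"][225:275,290:340],(400,400),interpolation=cv2.INTER_CUBIC)
w=r.camera("wrist");b=cv2.resize(w["image"],(400,300));b=np.vstack([b,np.zeros((100,400,3),np.uint8)])
t=r.camera("top");b[300:]=cv2.resize(t["image"][208:228,320:400],(400,100),interpolation=cv2.INTER_CUBIC)
cv2.imwrite("pics/k4.png",np.hstack([a,b]))
```

```text
(no output)
```

View pics/k4.png

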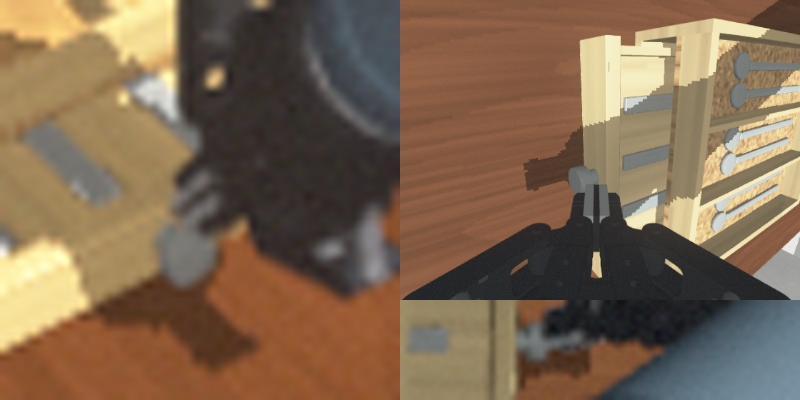

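Run:
```python
from h import *
from scipy.spatial.transform import Rotation as R
o=r.get_obs();M=R.from_rotvec(o["eef_rot"]).as_matrix();c=r.camera("wrist")
s=400/560
for k in(0,10,19):
    P=o["ee_pos"]+k*M[:,2];print("tool",k,proj(c,P)*s+[400,0])
for P in((566,-192,28),(566,-188,28),(566,-174,44),(466,-174,44),(666,-174,44)):print(P,proj(c,P)*s+[400,0])
c2=r.camera("side")
for k in(0,10,19):
    P=o["ee_pos"]+k*M[:,2]
    print((proj(c2,P)-[290,225]+.5)*8)
for dy in(-14,14): print("fing",(proj(c2,o["ee_pos"]+M@[0,dy,19])-[290,225]+.5)*8)
T=np.array(c["camera_from_world"]);print(-T[:3,:3].T@T[:3,3])
for t in("drawer_knob",):
  for d in r.pinpoint(t,"wrist"):print(d,onz(c,d["position"][::-1],28))
```

```text
tool 0 [595.5270128  186.20116289]
tool 10 [595.5521688  179.99887024]
tool 19 [595.57274524 174.93110355]
(566, -192, 28) [570.93100847 181.37041191]
(566, -188, 28) [575.74265069 179.95771129]
(566, -174, 44) [603.43408399 182.73964703]
(466, -174, 44) [599.16428721  31.37755076]
(666, -174, 44) [606.23598269 287.45562833]
[180.34913542 217.01223382]
[170.43217436 224.8976178 ]
[161.60492064 231.9147203 ]
fing [179.37939976 264.56364533]
fing [143.87265268 199.34977859]
[ 485.42042191 -263.0527899   179.66322282]
{'position': [254.6, 241.6], 'p': 0.64} [ 566.77338563 -190.70236402   28.        ]
```

The knob hasn't moved, and the fingers passed just above it. I back off, go 12 mm lower and push again.

```bash
python3 -m handwheel '{"slide":[[0,-0.4,0.05],[0,-0.5,0],[0,-0.1,-0.2],[0,0,-0.15],[0,0,0]],"rotation":[[0,0,0],[0,0,0],[0,0,0],[0,0,0],[0,0,0]],"grip":[-1,-1,-1,-1,-1]}' 20;  python3 -m handwheel '{"slide":[[0,0.2,0],[0,0.15,0],[0,0.12,0],[0,0.12,0],[0,0.12,0]],"rotation":[[0,0,0],[0,0,0],[0,0,0],[0,0,0],[0,0,0]],"grip":[-1,-1,-1,-1,-1]}' 20
```

```text
clock: 7.7
ee_pos: [565.6, -219.4, 30.7]
eef_rot: [-0.052, -3.004, -0.876]
contact_force: [0.1, 0.5, -0.1]
finger_gap: 0.3
gripper_force: 0.0
clock: 8.2
ee_pos: [566.8, -191.3, 32.5]
eef_rot: [-0.05, -3.008, -0.874]
contact_force: [-0.6, 0.0, -0.2]
finger_gap: -0.0
gripper_force: 0.0
```

```bash
python3 -m handwheel '{"slide":[[0,0.1,0],[0,0.1,0],[0,0.1,0]],"rotation":[[0,0,0],[0,0,0],[0,0,0]],"grip":[-1,-1,-1]}' 20
python3 - <<'E'
from h import *
for n in("wrist","top","side"):
    c=r.camera(n)
    for d in r.pinpoint("drawer_knob",n)[:1]:print(n,d,onz(c,d["position"][::-1],28))
E
```

```text
clock: 8.5
ee_pos: [566.6, -180.0, 32.3]
eef_rot: [-0.051, -3.007, -0.873]
contact_force: [-0.5, -0.3, 0.3]
finger_gap: 0.4
gripper_force: 0.0
wrist {'position': [262.7, 251.2], 'p': 0.58} [ 566.24530171 -190.54726253   28.        ]
top {'position': [219.1, 347.0], 'p': 0.63} [ 557.88555775 -186.32968471   28.        ]
side {'position': [257.8, 316.8], 'p': 0.91} [ 572.52038375 -197.30429124   28.        ]
```

Run:
```python
from h import *
from scipy.spatial.transform import Rotation as R
o=r.get_obs();M=R.from_rotvec(o["eef_rot"]).as_matrix()
L=[]
for n,x,y,w in(("wrist",200,200,130),("side",295,230,40),("top",330,200,40)):
    c=r.camera(n);k=395/w
    if n=="top":k=195/w
    im=cv2.resize(c["image"][y:y+w,x:x+w],None,fx=k,fy=k,interpolation=cv2.INTER_CUBIC)
    for P,col in((o["ee_pos"],(0,255,0)),(o["ee_pos"]+19*M[:,2],(0,0,255)),((566,-192,28),(255,0,0))):
        q=(proj(c,P)-[x,y]+.5)*k;cv2.circle(im,(int(q[0]),int(q[1])),4,col,1)
    L.append(im)
im=np.zeros((600,795,3),np.uint8)
for a,(x,y) in zip(L,((0,0),(400,0),(0,400))): im[y:y+a.shape[0],x:x+a.shape[1]]=a
cv2.imwrite("pics/k5.png",im)
```

```text
(no output)
```

View pics/k5.png

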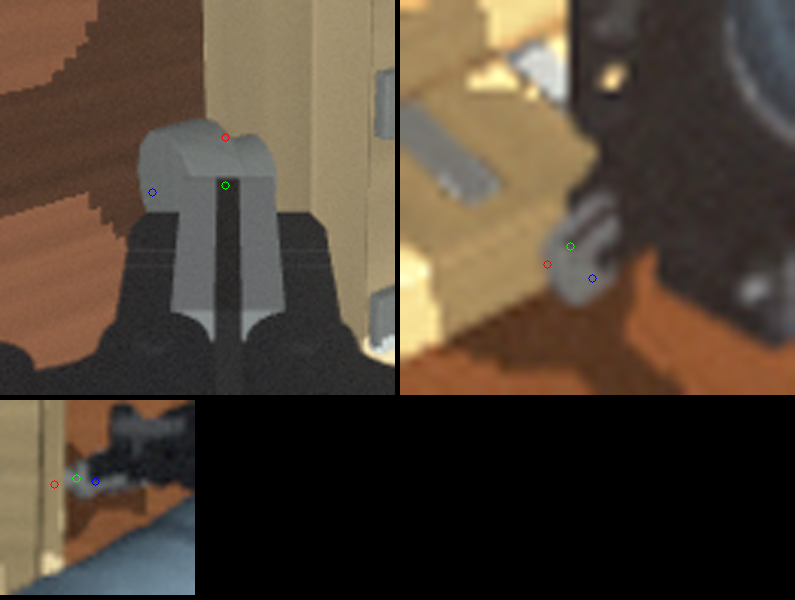

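Finger and knob overlap in the wrist view: knob disc around (180,165) in the crop, fingertips ending around (225,135). Continuing to push is safe whether the tip meets the knob or the drawer front, so I push on slowly and watch the force.

```bash
python3 -m handwheel '{"slide":[[0,0.1,0],[0,0.1,0],[0,0.1,0],[0,0.1,0]],"rotation":[[0,0,0],[0,0,0],[0,0,0],[0,0,0]],"grip":[-1,-1,-1,-1]}' 20
python3 - <<'E'
from h import *
for n in("wrist","top","side"):
    c=r.camera(n)
    for t in("drawer_knob","chest"):
      for d in r.pinpoint(t,n)[:1]:print(n,t,d,onz(c,d["position"][::-1],28 if t!="chest" else 0))
o=r.get_obs();print(o["wrist_torque"],o["contact_force"])
E
```

```text
clock: 9.35
ee_pos: [566.6, -163.4, 32.3]
eef_rot: [-0.05, -3.007, -0.874]
contact_force: [0.5, -0.6, 0.6]
finger_gap: -0.0
gripper_force: 0.0
wrist drawer_knob {'position': [272.9, 223.7], 'p': 0.95} [ 567.11175133 -189.09266728   28.        ]
wrist chest {'position': [192.7, 434.2], 'p': 0.92} [571.37701159  18.47130653   0.        ]
top drawer_knob {'position': [217.1, 350.0], 'p': 0.79} [ 563.75218789 -194.64711072   28.        ]
top chest {'position': [216.1, 276.0], 'p': 0.85} [567.25149572  10.38296224   0.        ]
side drawer_knob {'position': [259.2, 316.7], 'p': 0.89} [ 568.59704825 -201.66600711   28.        ]
side chest {'position': [228.5, 273.4], 'p': 0.68} [560.98257249  10.33386136   0.        ]
[-0.56041232  0.00096138 -0.01799952] [-0.84282392  0.22010038  1.03050366]
```

Run:
```python
from h import *
np.set_printoptions(linewidth=200)
a=cv2.imread("pics/top0.png").astype(int);b=r.camera("top")["image"].astype(int)
for row in(183,188,193):
    for im in(a,b): print(row,im[row-1:row+2,316:352].sum(2).mean(0).astype(int)//3)
a=cv2.imread("pics/side0.png").astype(int);b=r.camera("side")["image"].astype(int)
for c in(285,290,333):
    for im in(a,b): print("side",c,im[235:275,c-1:c+2].sum(2).mean(1).astype(int)//3)
```

```text
183 [100 106 105 149 191 198 173 157 154 156 155 156 162 162 160 159 159 158 158 166 131 113 113 127 179 185 181 177 119  90  91  90  91  90  89  90]
183 [102 110 108 153 194 202 176 160 158 159 160 159 165 166 164 162 161 163 162 170 134 116 115 130 182 188 185 181 124  93  91  92  91  93  95  92]
188 [114 113 103 163 195 199 193 190 188 188 187 187 191 194 193 148 125 123 123 124 124 125  99 137 173 179 182 158 105  85  85  86  85  86  85  85]
188 [117 116 105 166 198 203 197 193 193 193 192 192 195 197 199 152 127 128 128 128 127 128 102 139 177 183 186 162 109  88  88  88  89  88  88  89]
193 [105 103  94 185 200 200 196 195 194 195 196 196 195 195 195 151 126 126 126 127 126 125 100 146 173 179 183 154 102  84  84  86  84  85  84  85]
193 [108 108  98 189 204 204 201 199 199 199 200 199 200 200 199 153 129 129 128 129 129 128 102 144 175 178 181 156 105  86  87  88  88  85  89  87]
side 285 [161 210 217 205 196 199 201 200 190 166 161 190 207 207 207 208 207 203 188 189 195 211 213 216 218 220 220 221 220 211 208 209 207 205 206 190 123  84  89  90]
side 285 [121 131 133 130 127 131 133 132 124 111 118 123 120 118 115 114 138 186 192 192 197 213 215 218 221 222 223 224 222 213 210 212 210 209 210 194 124  85  90  92]
side 290 [214 200 198 202 202 198 184 170 184 215 212 209 210 211 213 212 208 202 201 202 208 212 212 218 220 220 214 206 208 208 205 205 200 163  98  91  92  96  98  93]
side 290 [132 129 130 133 132 131 123 116 125 128 126 124 125 124 126 125 123 115 112 122 162 194 207 220 222 222 217 209 210 210 209 208 204 165 100  91  92  95  96  93]
side 333 [121 177 205 199 196 193 198 198 198 199 194 162  97  90  92  91  91  91  90  90  91  94  94  95  95  98  99  98  99  99  99  96  97  95  95  94  97  95  93  88]
side 333 [ 92  89  84  73  71  74  77  60  50  47  45  45  43  46  50  73  96 106 110 109 106 112 123 128 117 102  99  99  99  99 100  98  98  95  96  95  96  97  93  93]
```

The drawer has not moved at all. I look once more at the true fingertip position.

Run:
```python
from h import *
from scipy.spatial.transform import Rotation as R
o=r.get_obs();M=R.from_rotvec(o["eef_rot"]).as_matrix()
L=[]
for n,x,y,w,h,k in(("wrist",120,150,200,160,2),("side",275,215,65,75,6),("top",320,185,65,45,6)):
    c=r.camera(n)
    im=cv2.resize(c["image"][y:y+h,x:x+w],None,fx=k,fy=k,interpolation=cv2.INTER_CUBIC)
    for P,col in((o["ee_pos"],(0,255,0)),(o["ee_pos"]+19*M[:,2],(0,0,255)),((566,-192,28),(255,0,0))):
        q=(proj(c,P)-[x,y]+.5)*k;cv2.circle(im,(int(q[0]),int(q[1])),4,col,1)
    L.append(im)
im=np.zeros((600,800,3),np.uint8)
for a,(x,y) in zip(L,((0,0),(405,0),(0,325))): im[y:y+a.shape[0],x:x+a.shape[1]]=a
cv2.imwrite("pics/k6.png",im)
```

```text
(no output)
```

View pics/k6.png

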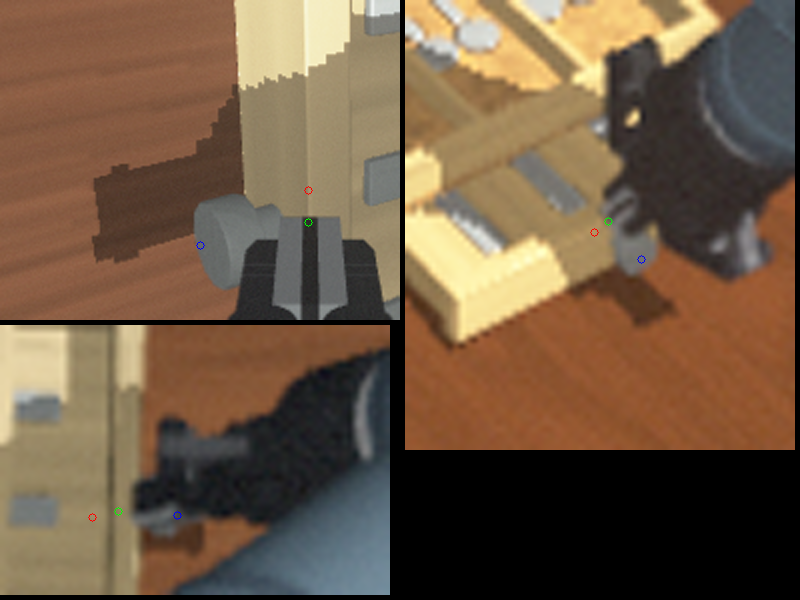

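Run:
```python
from h import *
np.set_printoptions(precision=1,suppress=True)
A=[];B=[];c={n:r.camera(n) for n in("top","side","wrist")}
for n,px in(("top",(342.5,215.8)),("side",(309.5,250)),("wrist",(274,258))):
    o,v=ray(c[n],px);P=np.eye(3)-np.outer(v,v);A.append(P);B.append(P@o)
for s in([0,1],[0,2],[1,2],[0,1,2]):print(s,np.linalg.solve(sum(A[i] for i in s),sum(B[i] for i in s)))
o=r.get_obs();print(o["ee_pos"],o["qpos"],o["tau"])
```

```text
[0, 1] [ 563.4 -172.    45.7]
[0, 2] [ 561.4 -171.    42.6]
[1, 2] [ 555.5 -177.7   53.6]
[0, 1, 2] [ 562.  -171.5   44.3]
[ 566.6 -164.2   32.3] [ 0.1  0.8  0.5  1.7 -0.9  1.3  2.6] [  0.  -47.3   9.3 -16.5  -0.9   1.7  -0. ]
```

Triangulation from the three views puts the real fingertips near (562,-171,45), well short of nominal, so they are passing over the drawer front. I retreat, go lower with force checks, and push again.

```bash
python3 -m handwheel '{"slide":[[0,-0.5,0.05],[0,-0.6,0],[0,-0.2,-0.1],[0,0,-0.15],[0,0,-0.1],[0,0,-0.05],[0,0,0]],"rotation":[[0,0,0],[0,0,0],[0,0,0],[0,0,0],[0,0,0],[0,0,0],[0,0,0]],"grip":[-1,-1,-1,-1,-1,-1,-1]}' 20;  python3 -m handwheel '{"slide":[[0,0.2,0],[0,0.15,0],[0,0.12,0],[0,0.1,0]],"rotation":[[0,0,0],[0,0,0],[0,0,0],[0,0,0]],"grip":[-1,-1,-1,-1]}' 20
```

```text
clock: 10.9
ee_pos: [566.4, -214.3, 17.6]
eef_rot: [-0.049, -3.005, -0.876]
contact_force: [-0.2, -0.8, 0.7]
finger_gap: 0.3
gripper_force: 0.0
clock: 11.3
ee_pos: [566.8, -192.2, 18.5]
eef_rot: [-0.049, -3.007, -0.874]
contact_force: [1.2, -0.6, -0.3]
finger_gap: -0.1
gripper_force: 0.0
```

```bash
python3 -m handwheel '{"slide":[[0,0.1,0],[0,0.1,0],[0,0.1,0]],"rotation":[[0,0,0],[0,0,0],[0,0,0]],"grip":[-1,-1,-1]}' 20
cat > edge.py <<'E'
from h import *
a=cv2.imread("pics/top0.png").astype(float);b=r.camera("top")["image"].astype(float)
def e(im,x0,x1,sgn):
    p=im[185:194,x0:x1].sum(2).mean(0);g=np.clip(sgn*np.diff(p),0,None);return (g*np.arange(x0,x1-1)).sum()/g.sum()
print("drawer edge px",e(a,325,356,-1),e(b,312,356,-1))
o=r.get_obs();print(o["contact_force"],o["wrist_torque"])
E
python3 edge.py
```

```text
clock: 11.6
ee_pos: [566.7, -182.7, 18.4]
eef_rot: [-0.052, -3.01, -0.87]
contact_force: [-0.4, -3.1, 0.5]
finger_gap: -0.1
gripper_force: 1.1
drawer edge px 337.85692570777127 332.83929074021944
[ 0.7197081  -0.55445514 -1.05312212] [-0.93542829 -0.01375142 -0.02046882]
```

Contact: -3 N, as drawer friction should give. I push on.

```bash
python3 -m handwheel '{"slide":[[0,0.1,0],[0,0.1,0],[0,0.1,0],[0,0.1,0],[0,0.1,0],[0,0.1,0]],"rotation":[[0,0,0],[0,0,0],[0,0,0],[0,0,0],[0,0,0],[0,0,0]],"grip":[-1,-1,-1,-1,-1,-1]}' 20
python3 - <<'E'
from h import *
np.set_printoptions(linewidth=200)
b=r.camera("top")["image"].astype(int)
for row in(188,193):print(b[row-1:row+2,316:352].sum(2).mean(0).astype(int)//3)
print(r.get_obs()["contact_force"])
E
```

```text
clock: 12.25
ee_pos: [567.1, -156.9, 18.4]
eef_rot: [-0.051, -3.008, -0.874]
contact_force: [2.8, -1.7, 1.0]
finger_gap: 0.2
gripper_force: 1.1
[118 117 107 167 198 204 168 133 127 127 127 120 110 173 182 185 174 118  87  89  88  88  88  88  88  89  87  87  88  88  90  89  89  90  88  88]
[110 107  99 190 204 203 156 129 128 127 129 112 124 172 184 187 175 119  88  86  86  87  89  85  86  85  86  88  85  88  86  88  85  87  87  89]
[ 1.39521724 -1.64493091  0.92709788]
```

```bash
python3 -m handwheel '{"slide":[[0,0.1,0],[0,0.1,0],[0,0.1,0],[0,0.1,0],[0,0.1,0],[0,0.1,0],[0,0.08,0],[0,0.05,0]],"rotation":[[0,0,0],[0,0,0],[0,0,0],[0,0,0],[0,0,0],[0,0,0],[0,0,0],[0,0,0]],"grip":[-1,-1,-1,-1,-1,-1,-1,-1]}' 20
python3 - <<'E'
from h import *
np.set_printoptions(linewidth=200)
b=r.camera("top")["image"].astype(int)
for row in(188,193):print(b[row-1:row+2,316:340].sum(2).mean(0).astype(int)//3)
print(r.get_obs()["contact_force"])
E
```

```text
clock: 13.1
ee_pos: [566.5, -127.6, 18.2]
eef_rot: [-0.05, -3.007, -0.874]
contact_force: [1.7, -1.3, -0.1]
finger_gap: 0.1
gripper_force: 1.0
[120 117 107 167 199 203 154  98  90  87  89  88  90  88  89  88  88  89  88  89  88  87  88  85]
[109 109  98 189 204 204 142  88  88  87  88  87  87  87  85  87  86  86  87  88  87  87  88  87]
[ 0.89692371 -2.31237993 -0.6074752 ]
```

```bash
for i in 1 2 3; do :; done; python3 -m handwheel '{"slide":[[0,0.04,0],[0,0.04,0],[0,0.03,0]],"rotation":[[0,0,0],[0,0,0],[0,0,0]],"grip":[-1,-1,-1]}' 20; python3 -m handwheel '{"slide":[[0,0.03,0],[0,0,0]],"rotation":[[0,0,0],[0,0,0]],"grip":[-1,-1]}' 20
```

```text
clock: 13.45
ee_pos: [566.5, -125.2, 18.2]
eef_rot: [-0.052, -3.009, -0.87]
contact_force: [1.1, -4.9, 1.0]
finger_gap: 0.0
gripper_force: 2.5
clock: 13.65
ee_pos: [566.5, -125.2, 18.2]
eef_rot: [-0.054, -3.01, -0.868]
contact_force: [1.1, -4.2, 0.1]
finger_gap: -0.3
gripper_force: 2.7
```

```bash
python3 -m handwheel '{"slide":[[0,0.04,0],[0,0.04,0],[0,0,0]],"rotation":[[0,0,0],[0,0,0],[0,0,0]],"grip":[-1,-1,-1]}' 20
python3 - <<'E'
from fit import *
c=r.camera("side");b=c["image"]
for n in("side","wrist","top"):
    c=r.camera(n)
    for d in r.pinpoint("drawer_knob",n)[:1]:print(n,d,onz(c,d["position"][::-1],28),proj(c,(567.7,-127,28)))
E
```

```text
clock: 13.95
ee_pos: [566.6, -125.0, 18.2]
eef_rot: [-0.057, -3.014, -0.861]
contact_force: [1.1, -8.1, 1.6]
finger_gap: -0.1
gripper_force: 4.4
side {'position': [247.7, 303.4], 'p': 0.71} [ 566.69578237 -139.74958159   28.        ] [301.09731344 245.21016498]
wrist {'position': [273.6, 275.4], 'p': 0.62} [ 567.69721782 -130.29076359   28.        ] [281.21666445 271.60422458]
top {'position': [214.6, 326.3], 'p': 0.43} [ 569.11125358 -129.02427446   28.        ] [325.56490756 215.07970565]
```

The force climbs with no motion, so the drawer is home. I retreat, rise and tilt the other way for the lid.

```bash
python3 -m handwheel '{"slide":[[0,-0.6,0],[0,-0.9,0.1],[0,-0.4,0.6],[0,0,0.95],[0,0,0.95],[0,0,0.95],[0,0,0.95],[0,0,0.95],[0,0,0.95],[0,0,0.95],[0,0,0.95],[0,0,0.95]],"rotation":[[0,0,0],[0,0,0],[0,0,0],[0,0,0],[-0.045,0,0],[-0.045,0,0],[-0.045,0,0],[-0.045,0,0],[-0.045,0,0],[-0.045,0,0],[-0.045,0,0],[-0.045,0,0]],"grip":[-1,-1,-1,-1,-1,-1,-1,-1,-1,-1,-1,-1]}' 20
python3 - <<'E'
from h import *
from scipy.spatial.transform import Rotation as R
o=r.get_obs();print(o["qpos"].round(2),R.from_rotvec(o["eef_rot"]).as_matrix().round(2).tolist())
for n in("side","top"):
    c=r.camera(n)
    for t in("chest","lid_hinge","lid_edge","drawer_knob"):
        for d in r.pinpoint(t,n)[:1]:print(n,t,d)
E
```

```text
clock: 15.5
ee_pos: [565.7, -193.8, 389.5]
eef_rot: [0.049, 3.007, -0.88]
contact_force: [-0.6, 0.1, -0.8]
finger_gap: 0.2
gripper_force: 0.0
[-0.96  0.21  1.06  1.69  0.39  1.32  1.53] [[-1.0, 0.03, -0.0], [0.03, 0.84, -0.54], [-0.02, -0.54, -0.84]]
side chest {'position': [222.4, 271.4], 'p': 0.88}
side lid_hinge {'position': [188.6, 252.1], 'p': 0.75}
side lid_edge {'position': [117.2, 250.1], 'p': 0.68}
side drawer_knob {'position': [243.8, 306.8], 'p': 0.8}
top lid_hinge {'position': [202.7, 223.6], 'p': 0.9}
top lid_edge {'position': [181.9, 209.8], 'p': 0.97}
top drawer_knob {'position': [218.0, 327.7], 'p': 0.49}
```

```bash
python3 -m handwheel '{"slide":[[0,0.8,0.7],[0,0.9,0.6],[0.02,1,0.2],[0.02,1,0],[0.02,1,0],[0.02,1,0],[0.02,1,0],[0.02,1,0],[0.02,1,0],[0.02,1,0],[0,1,0],[0,1,0]],"rotation":[[0,0,0],[0,0,0],[0,0,0],[0,0,0],[0,0,0],[0,0,0],[0,0,0],[0,0,0],[0,0,0],[0,0,0],[0,0,0],[0,0,0]],"grip":[-1,-1,-1,-1,-1,-1,-1,-1,-1,-1,-1,-1]}' 20; python3 -c "
from h import r;print(r.get_obs()['qpos'].round(2))"
```

```text
clock: 17.2
ee_pos: [573.4, 273.1, 447.6]
eef_rot: [0.053, 3.009, -0.875]
contact_force: [-0.1, 0.5, 0.7]
finger_gap: 0.2
gripper_force: 0.0
[-1.22  0.58  0.85  1.13  0.09  1.84  1.15]
```

```bash
python3 -m handwheel '{"slide":[[0,0,-0.8],[0,0,-0.9],[0,0,-0.9],[0,0,-0.9],[0,0,-0.5],[0,0,0]],"rotation":[[0,0,0],[0,0,0],[0,0,0],[0,0,0],[0,0,0],[0,0,0]],"grip":[-1,-1,-1,-1,-1,-1]}' 20
python3 - <<'E'
from h import *
print(r.get_obs()['qpos'].round(2))
L=[]
for n,x,y,w,h in(("side",190,80,133,200),("top",160,110,133,200)):
    c=r.camera(n);L.append(cv2.resize(c["image"][y:y+h,x:x+w],None,fx=3,fy=3,interpolation=cv2.INTER_CUBIC))
cv2.imwrite("pics/l.png",np.hstack(L))
E
```

```text
clock: 17.8
ee_pos: [571.1, 271.0, 283.7]
eef_rot: [0.051, 3.013, -0.883]
contact_force: [-0.5, 0.4, 1.1]
finger_gap: -0.2
gripper_force: 0.0
[-1.24  0.65  0.81  1.38  0.04  1.57  1.05]
```

View pics/l.png

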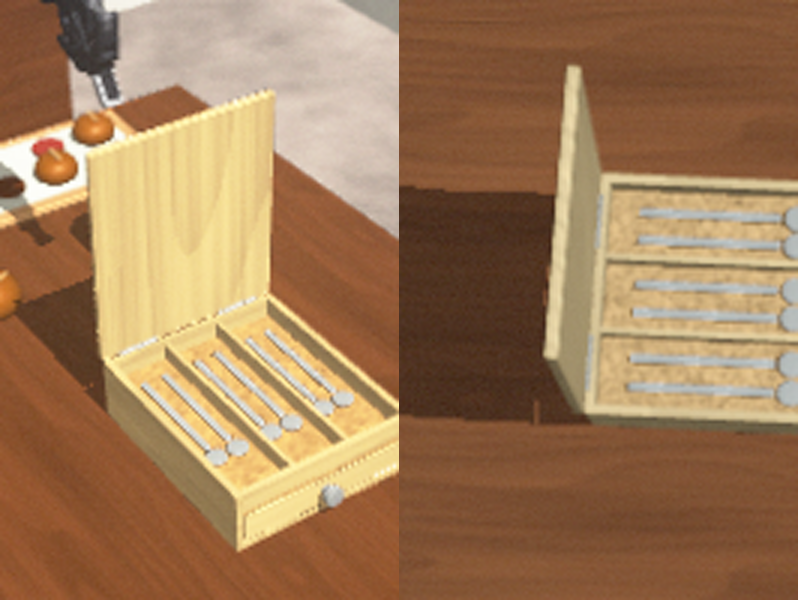

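The drawer front is flush, with the knob at crop (332,495), and the fingertip shows at side crop (115,103). I check the tip offset there.

Run:
```python
from h import *
from scipy.spatial.transform import Rotation as R
o=r.get_obs();M=R.from_rotvec(o["eef_rot"]).as_matrix();c=r.camera("side")
for k in(-30,-15,0,19):print(k,(o["ee_pos"]+k*M[:,2]).round(),(proj(c,o["ee_pos"]+k*M[:,2])-[190,80]+.5)*3)
from fit import *
print(r.pinpoint("lid_edge","side")[0],proj(c,(574.85,143.7,339)))
```

```text
-30 [573. 288. 314.] [110.15150045  87.19995901]
-15 [573. 280. 301.] [114.70456259 100.36882143]
0 [573. 272. 288.] [119.25212157 113.51814458]
19 [573. 261. 272.] [125.00366244 130.14366728]
{'position': [117.7, 248.9], 'p': 0.91} [250.65594879 119.34275946]
```

```bash
python3 -m handwheel '{"slide":[[0,-0.6,0],[0,-0.8,0],[0,-0.6,0],[0,-0.3,0],[0,-0.2,0],[0,-0.1,0],[0,0,0]],"rotation":[[0,0,0],[0,0,0],[0,0,0],[0,0,0],[0,0,0],[0,0,0],[0,0,0]],"grip":[-1,-1,-1,-1,-1,-1,-1]}' 20; python3 -m handwheel '{"slide":[[0,-0.08,0],[0,-0.08,0],[0,-0.08,0],[0,-0.08,0]],"rotation":[[0,0,0],[0,0,0],[0,0,0],[0,0,0]],"grip":[-1,-1,-1,-1]}' 20;  python3 -m handwheel '{"slide":[[0,-0.08,0],[0,-0.08,0]],"rotation":[[0,0,0],[0,0,0]],"grip":[-1,-1]}' 20
```

```text
clock: 18.7
ee_pos: [573.2, 169.4, 288.5]
eef_rot: [0.05, 3.007, -0.872]
contact_force: [-1.1, 0.5, -0.8]
finger_gap: 0.2
gripper_force: 0.0
clock: 19.1
ee_pos: [573.0, 155.8, 288.2]
eef_rot: [0.05, 3.007, -0.874]
contact_force: [-0.2, 0.7, 0.2]
finger_gap: -0.1
gripper_force: 0.0
clock: 19.3
ee_pos: [573.0, 149.1, 288.3]
eef_rot: [0.051, 3.007, -0.874]
contact_force: [-0.8, 0.2, 0.2]
finger_gap: -0.0
gripper_force: 0.0
```

```bash
python3 -m handwheel '{"slide":[[0,-0.08,0],[0,-0.08,0],[0,-0.08,0]],"rotation":[[0,0,0],[0,0,0],[0,0,0]],"grip":[-1,-1,-1]}' 20
python3 - <<'E'
import numpy as np
prev=None
H=np.array([151,75.]);r0=225;e=14;k=-13
for i,a in enumerate(np.arange(1.5,-0.01,-0.15)):
    th=np.radians(32)*a/1.5
    tip=H+r0*np.array([-np.cos(a),np.sin(a)])+e*np.array([np.sin(a),np.cos(a)])
    t=tip+k*np.array([-np.sin(th),-np.cos(th)])
    t=tip-(-k)*np.array([-np.sin(th),-np.cos(th)])*-1 if False else tip+13*np.array([-np.sin(th),-np.cos(th)])
    print(round(a,2),t.round(1),None if prev is None else ((t-prev)/40/5).round(3),round(np.degrees(th)));prev=t
E
```

```text
clock: 19.6
ee_pos: [572.9, 141.5, 288.2]
eef_rot: [0.048, 3.008, -0.87]
contact_force: [-0.9, 3.0, 1.0]
finger_gap: 0.2
gripper_force: 1.7
1.5 [142.2 289.4] None 32
1.35 [109.1 286.2] [-0.165 -0.016] 29
1.2 [ 76.9 278.1] [-0.161 -0.041] 26
1.05 [ 46.2 265.1] [-0.153 -0.065] 22
0.9 [ 17.8 247.7] [-0.142 -0.087] 19
0.75 [ -7.7 226.1] [-0.127 -0.108] 16
0.6 [-29.7 200.9] [-0.11  -0.126] 13
0.45 [-47.7 172.7] [-0.09  -0.141] 10
0.3 [-61.3 141.9] [-0.068 -0.154] 6
0.15 [-70.1 109.5] [-0.044 -0.162] 3
0.0 [-74.  76.] [-0.019 -0.167] 0
```

Contact comes exactly where the model puts it. Now I follow the arc.

```bash
python3 -m handwheel '{"slide":[[0,-0.165,-0.016],[0,-0.165,-0.016],[0,-0.165,-0.016],[0,-0.165,-0.016],[0,-0.165,-0.016],[0,-0.161,-0.041],[0,-0.161,-0.041],[0,-0.161,-0.041],[0,-0.161,-0.041],[0,-0.161,-0.041]],"rotation":[[0.0035,0,0],[0.0035,0,0],[0.0035,0,0],[0.0035,0,0],[0.0035,0,0],[0.0035,0,0],[0.0035,0,0],[0.0035,0,0],[0.0035,0,0],[0.0035,0,0]],"grip":[-1,-1,-1,-1,-1,-1,-1,-1,-1,-1]}' 20
python3 - <<'E'
from h import *
c=r.camera("side")
for d in r.pinpoint("lid_edge","side")[:1]:print(d)
u=np.array([.03,.9996,0]);h=np.array([575,151,75.])
for a in(1.5,1.35,1.2,1.05):print(a,proj(c,h-u*(264*np.cos(a)-10*np.sin(a))+np.array([0,0,264*np.sin(a)+10*np.cos(a)])))
E
```

```text
clock: 20.6
ee_pos: [573.1, 74.1, 276.7]
eef_rot: [0.052, 3.053, -0.706]
contact_force: [0.1, 3.2, 0.2]
finger_gap: 0.2
gripper_force: 1.4
{'position': [133.3, 268.2], 'p': 0.6}
1.5 [250.87849685 119.52507681]
1.35 [257.86967655 126.19371506]
1.2 [264.92900917 134.64252997]
1.05 [271.83041768 144.67335628]
```

```bash
python3 -m handwheel '{"slide":[[0,-0.145,-0.06],[0,-0.15,-0.06],[0,-0.15,-0.06],[0,-0.15,-0.065],[0,-0.15,-0.065],[0,-0.142,-0.087],[0,-0.142,-0.087],[0,-0.142,-0.087],[0,-0.142,-0.087],[0,-0.14,-0.087]],"rotation":[[0.0035,0,0],[0.0035,0,0],[0.0035,0,0],[0.0035,0,0],[0.0035,0,0],[0.0035,0,0],[0.0035,0,0],[0.0035,0,0],[0.0035,0,0],[0.0035,0,0]],"grip":[-1,-1,-1,-1,-1,-1,-1,-1,-1,-1]}' 20
```

```text
clock: 21.7
ee_pos: [572.7, 16.0, 246.5]
eef_rot: [0.053, 3.09, -0.538]
contact_force: [0.2, 1.3, 1.1]
finger_gap: -0.1
gripper_force: 1.1
```

```bash
python3 -m handwheel '{"slide":[[0,-0.127,-0.1],[0,-0.127,-0.1],[0,-0.127,-0.105],[0,-0.127,-0.105],[0,-0.127,-0.11],[0,-0.11,-0.12],[0,-0.11,-0.12],[0,-0.11,-0.125],[0,-0.11,-0.125],[0,-0.11,-0.125]],"rotation":[[0.0035,0,0],[0.0035,0,0],[0.0035,0,0],[0.0035,0,0],[0.0035,0,0],[0.0035,0,0],[0.0035,0,0],[0.0035,0,0],[0.0035,0,0],[0.0035,0,0]],"grip":[-1,-1,-1,-1,-1,-1,-1,-1,-1,-1]}' 20
```

```text
clock: 22.7
ee_pos: [573.2, -31.1, 201.3]
eef_rot: [0.052, 3.115, -0.367]
contact_force: [-0.8, 1.9, 2.0]
finger_gap: -0.1
gripper_force: 0.9
```

Tracking the model well (expected −29.7, 200.9 at 0.6 rad). Continuing.

```bash
python3 -m handwheel '{"slide":[[0,-0.085,-0.14],[0,-0.085,-0.14],[0,-0.09,-0.14],[0,-0.09,-0.14],[0,-0.09,-0.14],[0,-0.068,-0.154],[0,-0.068,-0.154],[0,-0.068,-0.154],[0,-0.068,-0.154],[0,-0.068,-0.154]],"rotation":[[0.0035,0,0],[0.0035,0,0],[0.0035,0,0],[0.0035,0,0],[0.0035,0,0],[0.0035,0,0],[0.0035,0,0],[0.0035,0,0],[0.0035,0,0],[0.0035,0,0]],"grip":[-1,-1,-1,-1,-1,-1,-1,-1,-1,-1]}' 20; python3 -c "
from h import *
c=r.camera('side')
u=np.array([.03,.9996,0]);h=np.array([575,151,75.])
print(r.pinpoint('lid_edge','side')[:1])
for a in(.5,.3,.15,0):print(a,proj(c,h-u*(264*np.cos(a)-10*np.sin(a))+np.array([0,0,264*np.sin(a)+10*np.cos(a)])))"
```

```text
clock: 23.7
ee_pos: [573.1, -62.2, 142.4]
eef_rot: [0.053, 3.133, -0.196]
contact_force: [0.5, 0.7, 2.2]
finger_gap: 0.2
gripper_force: 0.7
[{'position': [202.7, 296.8], 'p': 0.78}]
0.5 [292.10699776 189.68036173]
0.3 [296.28018872 206.500977  ]
0.15 [298.03457971 218.29399071]
0 [298.59174421 228.99089151]
```

```bash
python3 -m handwheel '{"slide":[[0,-0.03,-0.12],[0,-0.03,-0.12],[0,-0.03,-0.12],[0,-0.03,-0.12],[0,-0.025,-0.12],[0,-0.025,-0.12],[0,-0.02,-0.11],[0,-0.02,-0.1],[0,-0.015,-0.1],[0,-0.01,-0.1],[0,-0.01,-0.1],[0,-0.01,-0.08]],"rotation":[[0.003,0,0],[0.003,0,0],[0.003,0,0],[0.003,0,0],[0.003,0,0],[0.003,0,0],[0.003,0,0],[0.003,0,0],[0.003,0,0],[0.003,0,0],[0.003,0,0],[0.003,0,0]],"grip":[-1,-1,-1,-1,-1,-1,-1,-1,-1,-1,-1,-1]}' 20; python3 -m handwheel '{"slide":[[0,-0.01,-0.06],[0,-0.01,-0.06],[0,0,-0.05],[0,0,-0.05]],"rotation":[[0,0,0],[0,0,0],[0,0,0],[0,0,0]],"grip":[-1,-1,-1,-1]}' 20
```

```text
clock: 25.0
ee_pos: [572.9, -72.2, 90.1]
eef_rot: [-0.053, -3.141, 0.018]
contact_force: [0.9, -0.2, 1.2]
finger_gap: -0.2
gripper_force: 0.7
clock: 25.4
ee_pos: [572.8, -73.1, 81.5]
eef_rot: [-0.053, -3.141, 0.02]
contact_force: [-0.4, -0.3, 1.6]
finger_gap: -0.1
gripper_force: 0.7
```

```bash
python3 -m handwheel '{"slide":[[0,0,-0.05],[0,0,-0.05],[0,0,-0.04]],"rotation":[[0,0,0],[0,0,0],[0,0,0]],"grip":[-1,-1,-1]}' 20; python3 -m handwheel '{"slide":[[0,0,-0.03],[0,0,-0.03],[0,0,0]],"rotation":[[0,0,0],[0,0,0],[0,0,0]],"grip":[-1,-1,-1]}' 20
```

```text
clock: 25.7
ee_pos: [572.9, -73.1, 75.9]
eef_rot: [0.053, 3.141, -0.02]
contact_force: [0.7, -0.7, 0.5]
finger_gap: 0.0
gripper_force: 0.6
clock: 26.0
ee_pos: [572.8, -72.7, 73.4]
eef_rot: [-0.053, -3.141, 0.019]
contact_force: [-0.2, 0.2, 0.5]
finger_gap: -0.5
gripper_force: 0.1
```

```bash
python3 -m handwheel '{"slide":[[0,0,-0.04],[0,0,-0.04],[0,0,0]],"rotation":[[0,0,0],[0,0,0],[0,0,0]],"grip":[-1,-1,-1]}' 20; python3 -m handwheel '{"slide":[[0,0,-0.03],[0,0,-0.03],[0,0,0]],"rotation":[[0,0,0],[0,0,0],[0,0,0]],"grip":[-1,-1,-1]}' 20
```

```text
clock: 26.3
ee_pos: [572.9, -72.8, 70.2]
eef_rot: [-0.053, -3.141, 0.019]
contact_force: [-0.2, 0.6, 0.3]
finger_gap: 0.1
gripper_force: 0.0
clock: 26.6
ee_pos: [572.9, -72.7, 69.3]
eef_rot: [-0.053, -3.14, 0.017]
contact_force: [-3.6, -0.1, 9.7]
finger_gap: 0.1
gripper_force: 4.6
```

A firm stop at 9.7 N: the lid is on the rim. I lift off and check.

```bash
python3 -m handwheel '{"slide":[[0,0,0.1],[0,0,0.4],[0,0,0.9],[0,0,0.9],[0,0.3,0.9],[0,0.6,0.9],[0,0.9,0.6],[0,1,0.4],[0,1,0.2],[0,1,0],[0,1,0],[0,1,0]],"rotation":[[0,0,0],[0,0,0],[0,0,0],[0,0,0],[0,0,0],[0,0,0],[0,0,0],[0,0,0],[0,0,0],[0,0,0],[0,0,0],[0,0,0]],"grip":[-1,-1,-1,-1,-1,-1,-1,-1,-1,-1,-1,-1]}' 20
python3 - <<'E'
from fit import *
np.set_printoptions(precision=3,suppress=True)
cs,ob=observe();p,e=solve(cs,ob,[571.6,21,1.54,2,.02]);print(p)
for o,v in zip(ob,e):print(o,v)
# lid top-edge corners predicted for angle 0 and 0.1; brightness step in side view along the front vertical line
q=[571.6,21,1.54,0,0]
c=cs["side"]["image"].astype(int)
from scipy.ndimage import map_coordinates
for s in(-80,60):
    v=np.array([-np.sin(1.54),np.cos(1.54),0])
    a,b=[proj(cs["side"],pts([571.6,21,1.54,0,0])["lid_edge"]+s*v+[0,0,dz]) for dz in(60,-75)]
    t=np.linspace(0,1,28);L=[map_coordinates(cs["side"]["image"].sum(2)/3.,[[a[1]+(b[1]-a[1])*x],[a[0]+(b[0]-a[0])*x]],order=1)[0] for x in t]
    print([(int(60-135*x),int(l)) for x,l in zip(t,L)])
E
```

```text
clock: 27.8
ee_pos: [572.9, 200.5, 281.2]
eef_rot: [0.054, 3.14, -0.018]
contact_force: [0.2, -0.1, 0.8]
finger_gap: -0.3
gripper_force: 0.0
[572.208  19.99    1.542   5.827   0.026]
('side', 'chest', [274.0, 225.5], 0.62) [0.381 0.043]
('side', 'drawer_knob', [303.3, 247.7], 0.64) [-0.651 -1.006]
('side', 'lid_hinge', [253.6, 189.7], 0.78) [-0.774 -1.948]
('side', 'lid_edge', [298.2, 227.3], 0.71) [ 0.792 -0.047]
('top', 'chest', [274.2, 218.6], 0.61) [-1.214 -3.362]
('top', 'drawer_knob', [326.9, 213.6], 0.59) [0.855 1.153]
('top', 'lid_hinge', [223.9, 205.3], 0.86) [-0.101  0.377]
('top', 'lid_edge', [321.0, 209.4], 0.96) [1.488 0.15 ]
[(60, 96), (55, 93), (50, 92), (45, 92), (40, 115), (35, 189), (30, 211), (25, 211), (20, 208), (15, 212), (10, 215), (5, 216), (0, 217), (-5, 220), (-10, 193), (-15, 190), (-20, 197), (-24, 194), (-30, 184), (-35, 178), (-40, 198), (-44, 202), (-50, 199), (-55, 197), (-60, 198), (-64, 206), (-70, 225), (-75, 207)]
[(60, 219), (55, 216), (50, 213), (45, 213), (40, 215), (35, 213), (30, 211), (25, 215), (20, 218), (15, 217), (10, 215), (5, 214), (0, 217), (-5, 221), (-10, 207), (-15, 187), (-20, 196), (-24, 201), (-30, 199), (-35, 187), (-40, 195), (-44, 217), (-50, 206), (-55, 207), (-60, 205), (-64, 204), (-70, 205), (-75, 202)]
```

Run:
```python
from fit import *
c=r.camera("top")
for d in(65.4,40,35,30,5,0):
    D=corners([571.6,21,1.54,d,0])[3]+np.array([-35,0,0]);print(d,proj(c,D))
c=r.camera("side");g=c["image"].astype(int)
# front-face line: profile along drawer/chest front lower edge in the side view at several columns
w=r.camera("wrist")["image"].sum();
print([ (k,[d["extent"] for d in r.search_frame(k,"side")[:1]]) for k in("drawer","lid","jar","mug","roll")])
for k in("jar","mug","roll"):
    print(k,[ (n,r.pinpoint(k,n)[:1]) for n in("side","top")])
```

```text
65.4 [344.43019996 192.09732955]
40 [335.25283464 191.58538083]
35 [333.44600001 191.48467781]
30 [331.63909518 191.38400019]
5 [322.60377731 190.88100701]
0 [320.79660682 190.78049019]
[('drawer', [[297.1, 243.1, 48.9, 33.5]]), ('lid', [[276.3, 211.2, 106.0, 68.6]]), ('jar', [[395.2, 290.6, 30.9, 43.3]]), ('mug', [[230.0, 150.8, 27.0, 31.3]]), ('roll', [[187.2, 178.1, 24.4, 23.0]])]
jar [('side', [{'position': [301.1, 391.6], 'p': 0.95}]), ('top', [{'position': [187.8, 431.0], 'p': 0.62}])]
mug [('side', [{'position': [160.7, 231.7], 'p': 0.7}]), ('top', [{'position': [182.9, 137.9], 'p': 0.93}])]
roll [('side', [{'position': [180.5, 188.9], 'p': 0.78}]), ('top', [{'position': [250.1, 136.3], 'p': 0.7}])]
```

Run:
```python
from fit import *
c=r.camera("top")
for row,s in((183,-57),(188,-44)):
  for z in(75,44):
    for off in(0,3):
      v=np.array([-np.sin(1.54),np.cos(1.54),0]);u=np.array([np.cos(1.54),np.sin(1.54),0])
      P=np.array([571.6,21,0])-(130+off)*u+s*v*1.2;P[2]=z;print(row,z,off,proj(c,P))
a=cv2.imread("pics/top0.png").astype(int)
for row in range(178,192,2):print(row,(a[row,317:327].sum(1)//3).tolist())
# lower left corner of front in side view, drawer vs. chest
```

```text
183 75 0 [321.29890165 186.58583544]
183 75 3 [322.40614364 186.64739844]
183 44 0 [320.45602168 189.57786965]
183 44 3 [321.5397449  189.63813362]
188 75 0 [321.07013319 192.15264525]
188 75 3 [322.18019533 192.21439525]
188 44 0 [320.22977105 195.03366905]
188 44 3 [321.31618838 195.0941134 ]
178 [102, 100, 137, 188, 198, 166, 113, 93, 93, 94]
180 [104, 99, 138, 188, 198, 167, 119, 93, 90, 90]
182 [109, 104, 137, 188, 198, 194, 197, 197, 198, 197]
184 [102, 104, 163, 195, 198, 152, 100, 88, 93, 91]
186 [109, 104, 161, 195, 199, 197, 196, 198, 198, 197]
188 [117, 103, 163, 194, 198, 192, 185, 183, 183, 181]
190 [103, 98, 164, 194, 199, 199, 197, 197, 197, 197]
```

Sub-pixel edges put the initial drawer opening at about 61 mm, against about 62 mm pushed plus a hard-stop force, so it is home. The lid is flat and the bystanders have not moved, so I hand in.

```bash
python3 -c "
from bench import r;print(r.sign_off())"
```

```text
the job is handed in; nothing more can be done
None
```

The job is handed in at about 28 s: drawer pushed home (stalled at 8 N), lid pressed flat (stop at 9.7 N), and the chest, jar, mug and roll in place as far as the cameras show; the sign-off gave no verdict.

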